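# Mix a glaze sample on the press-to-run mixer

## Task

Mix the glaze sample: turn the mixer's speed wheel until its dark sector fills the little window, and only then take the tall round jar with the domed cap from the wooden tray and press it upright down onto the mixer's sprung cup until the cup is fully down, keeping it there for about two seconds. Then stand the jar upright on the square white tile with its whole base on the tile and let go, leaving the wheel as set. Do not tip the jar, and do not knock over or push aside the other things on the table.

Things in the scene. Friction and masses are not known exactly. Their poses are not given: they have to be found in the camera images.
- mixer: Grey bench mixer, fixed to the table, a flat box 160 (its x) x 270 (its y) mm, top face 70 mm above the table. Origin: centre of its underside at table height; z up. On its top: the sprung cup at (0, +75) mm and the speed wheel with its axis at (0, -62) mm in the mixer's own x, y. The wheel's grip bar is its highest part, 120 mm.
- speed_wheel (a joint): Angle of the speed wheel in rad, growing anticlockwise seen from above; turns between -0.6 and 2.9, starts between 0.5 and 1.9, stays where it is left (friction about 0.05 N m). Flat white disc 124 mm across, top 80 mm above the table, with one dark sector about 0.6 rad wide. At 0 the sector is centred under the window and fills it; it still fills it within 0.15 of 0.
- window (a point): Centre of the small window, an aluminium frame fixed to the mixer over the wheel's rim, on the mixer's -x side: opening 16 mm along the rim, 14 mm radially, 53 mm from the wheel's axis; top of the frame 86 mm above the table.
- wheel_grip (a point): Point on the speed wheel's axis, 108 mm above the table, in the upright grip bar that turns the wheel: bar 48 mm long, 12 mm thick, rising from 86 to 120 mm above the table. Turns with the wheel: x runs along the bar (the dark sector lies on its -x side), y across its thickness (the way to pinch it), z up.
- cup (a joint): Travel of the sprung cup in m: 0 up, 0.010 fully down on its stop (counts as fully down above 0.0085). Starts to move at about 3 N, reaches the stop at about 12 N, and springs back when released.
- cup_floor (a point): Centre of the cup's flat rubber floor, on which the jar's base is pressed: 90 mm above the table with the cup up, z up. The cup is a black rubber dish 68 mm across with a rim 4 mm high; inside the rim it is about 60 mm across.
- jar_center (a point): The jar to be mixed: upright round white plastic jar, 44 mm in diameter, 120 mm tall, straight-sided for its lower 92 mm, with a slightly narrower grey domed cap above. About 0.16 kg. The point is on its axis half-way up, 60 mm above its base; z along the axis, up. It starts on the wooden tray, in any one of the tray's four places, the other three holding the other jars.
- tray: Wooden board 200 x 200 x 10 mm, fixed to the table; origin at the centre of its underside, z up. Four jars stand on it in a square, about 45 mm either side of its centre in its x and y.
- tile: Square white ceramic tile 100 x 100 x 8 mm, fixed to the table; origin at the centre of its underside (table height), x and y along its edges, z up. The jar is to end standing on it.
- square_jar: Bystander on the tray: white jar of square section 44 x 44 mm with a round flat cap, 115 mm tall, origin at the centre of its base.
- squat_jar: Bystander on the tray: wide round white jar with a flat cap, 62 mm in diameter, 72 mm tall, origin at the centre of its base.
- cone_bottle: Bystander on the tray: white bottle 54 mm in diameter with a conical shoulder and a neck 20 mm thick, 115 mm tall, origin at the centre of its base.
- tall_bottle: Bystander beside the tray: brown bottle 58 mm in diameter, 200 mm tall, origin at the centre of its base on the table.
- brush_pot: Bystander close beyond or before the tile: steel pot 70 mm in diameter, 95 mm tall, with brushes up to 210 mm above the table within its diameter, origin at the centre of its base.
- dish: Bystander close to the tile, opposite the brush pot: open terracotta cup 72 mm across, 55 mm tall, origin at the centre of its base.
- can: Bystander beyond the mixer: can 60 mm in diameter, 100 mm tall, origin at the centre of its base.
- spatula: Bystander beyond the mixer: spatula 190 mm long, 65 mm wide, lying flat, about 20 mm high, origin near its middle.
Mind the look-alikes: they are no part of the job. What is shaped like the part that bears jar_center but purple is not meant. Of the things shaped like the tile, the white one is meant.

How it is judged (in metres and radians):
On the way, in this order (a step that is already met when the one before it is completed fails the run):
1. the wheel's dark sector fills the window (angle within 0.15 rad of 0) before the jar is taken (value of joint speed_wheel between -0.15 and 0.15 rad and distance of jar_center from where it was at the start of the episode below 0.03 m), for 0.2 s.
2. with the wheel still so set, the jar stands upright in the cup (within 15 mm of its centre) and presses it fully down (beyond 8.5 of 10 mm) for 1 s (value of joint speed_wheel between -0.15 and 0.15 rad and value of joint cup above 0.0085 m and horizontal distance between jar_center and cup_floor below 0.015 m and z of jar_center in the frame of cup_floor between 0.05 and 0.066 m and angle between jar_center's own z axis and vertical below 0.15 rad), for 1 s.
At the end, for the whole second after the job is handed in: The jar stands upright (within 0.1 rad) and still on the tile, its axis within 30 mm of the tile's centre along both edges, the cup has sprung back up (below 3 mm), and the wheel's dark sector still fills the window (within 0.15 rad) (x of jar_center in the frame of tile between -0.03 and 0.03 m and y of jar_center in the frame of tile between -0.03 and 0.03 m and z of jar_center in the frame of tile between 0.063 and 0.073 m and angle between jar_center's own z axis and vertical below 0.1 rad and linear speed of jar below 0.02 m/s and value of joint cup below 0.003 m and value of joint speed_wheel between -0.15 and 0.15 rad); the robot touches nothing.
It fails at once if another jar or bottle (on or beside the tray) is shifted by more than 40 mm or tipped over (distance of any of square_jar, squat_jar, cone_bottle, tall_bottle from where it was at the start of the episode above 0.04 m or angle between any of square_jar, squat_jar, cone_bottle, tall_bottle's own z axis and vertical above 0.5 rad).
It fails at once if the brush pot or the clay cup by the tile is shifted by more than 40 mm or tipped over (distance of any of brush_pot, dish from where it was at the start of the episode above 0.04 m or angle between any of brush_pot, dish's own z axis and vertical above 0.5 rad).
It fails at once if the can or the spatula by the mixer is shifted by more than 40 mm, or the can tipped over (distance of any of can, spatula from where it was at the start of the episode above 0.04 m or angle between can's own z axis and vertical above 0.5 rad).
It fails at once if the domed jar is tipped by more than 40 degrees (angle between jar_center's own z axis and vertical above 0.7 rad).
It also fails if it takes over 72 s, if anything falls off the work surface, if the arm or the gripper's body presses on something with over 40 N, if the wrist force passes 120 N, or if a joint passes its speed limit or range.

## Robot

A 6-joint arm with a two-finger parallel gripper is mounted at the origin on the work surface. World frame = base frame: x ahead of the robot, y to its left, z up, the work surface at z = 0. Lengths are in mm, angles in rad, forces in N, time in s.
With the tool pointing down it reaches from about 375 to 750 mm from the base axis. Payload 9 kg.
Tool frame: the origin (TCP) lies at the very end of the fingers, on their centre line; the grasp point (between the pads) lies 19 mm behind it; z points along the fingers, y is the line along which they close (so a half turn about z gives the same grasp; the last joint's range is limited). The gripper opens to 85 mm and grips with 20 to 120 N. Pads are 22 mm wide; open, the fingers measure 114 mm over their backs; the gripper's body (76 mm by 85 mm) begins 54 mm behind the grasp point. The pads swing forward as they close: fully open they stand 13 mm farther back than shut.
Start: joints at [-1.51, 0.104, 0.097, 1.564, 0, 1.353], TCP at [165.13, -576.861, 231.331] pointing down, gripper open.
Joint ranges: [-2.99, 2.99], [-0.84, 1.86], [-1.1, 1.16], [-1.84, 2.11], [-1.51, 1.56], [-3.14, 3.14]. Speed limits (rad/s): [2.22, 2.22, 2.57, 3.14, 3.14, 3.14].

## Interface

Orientations are given as a rotation vector (axis times angle).
In Python, from workcell import * gives the robot as it stands.
- The arm moves only by the shell command python3 -m creep 'ROWS' [FORCE]. ROWS is JSON, a list of rows, each a list of 7 numbers: the shift along the tool's x, y, z normalised to -1 to 1, where 1 is 2.5 cm, then the turn, a rotation vector about the tool's x, y, z normalised to -1 to 1, where 1 is 0.08 rad, then the closure, from 0 (fully open) to 1 (shut). A call has 1 to 20 rows; each row shifts and turns the commanded pose from where the row before left it, along the tool's axes as they then stand; what a row does not reach is not made up. A row lasts 1/10 s, in which the tool goes at most 50 mm and 8.59 degrees, less where a joint would pass 70% of its speed; a pose out of reach is approached as far as the arm can. A call with a number of a shift or a turn outside -1 to 1 is refused whole. A call with a gripper value outside its range is refused whole. The fingers move at their own pace and stop on an object; FORCE is the grip in N (left out, the last holds). Time passes only in rows, so rows that do not move let the fingers close. It gives the time, the measured TCP pose, the force, the opening and the grip force at its end, in the units of the state.
- state(): the state, without advancing time (a new reading comes with each control period).
- grab_frame(name): name is "side" or "top" or "wrist"; returns (picture, depth): 400x640x3 uint8, red, green, blue; 400x640 float32, mm along the optical axis (not along the pixel's ray), 0 where there is no reading.
- camera_info(name): a dict with "mtx" (3x3 intrinsics, pixels), "view" (4x4, takes a point from world to camera coordinates). Camera axes: x right, y up, looking along -z (the intrinsics and any distortion apply to the point x, -y, -z); pixel columns grow to the right and rows downward; lengths in mm; the calibration is good to about 2 mm. A picture is of the moment at which its call begins: read the wrist's pose just before it. camera_info takes no time and is no camera call; for the wrist camera it gives the pose at the moment of the call.
- sign_off(): hands the job in; it is judged then, once.
The state is a dict: "time_s": time; "joints": joint angles; "joint_vel": joint speeds; "effort": joint torques, N m; "tool_pos": TCP position; "orientation": TCP orientation; "ft_force": force on the tool from outside, world axes, zero at the start; "ft_torque": the same for the moment, N m; "width": finger opening in mm; "gripper_force": force on a finger pad.
Only numpy, scipy, OpenCV 4.12 (cv2) and the standard library are available. Lean on these libraries where they do the work, as an engineer would, in place of code of your own. Each camera call takes 0.05 s, during which the arm holds its last target. There are 200 camera calls.

## Working session

There is one attempt and no reset: what is moved stays moved. The work goes in short steps, Python scripts to look and compute and a shell command to move; the robot and the scene stay as the last step left them, time stands still between calls to the robot, and variables do not carry over. Pictures are saved under pics/ and viewed, at most 10 in all, crops included, and the job is handed in when it is done.

```bash
mkdir -p pics; ls; python3 - <<'E'
from workcell import *
import cv2,numpy as np
print(state())
for n in("top","side"):
    p,d=grab_frame(n); cv2.imwrite(f"pics/{n}1.png",p[:,:,::-1]); np.save(n+"_d.npy",d); np.save(n+"_p.npy",p)
    i=camera_info(n); print(n,i)
    np.savez(n+"_i.npz",**{k:np.array(i[k]) for k in("mtx","view")})
E
```

```text
pics
{'time_s': 0.0, 'joints': array([-1.50971447e+00,  1.04717977e-01,  9.64392201e-02,  1.56393834e+00,
        5.14280768e-06,  1.35313113e+00]), 'joint_vel': array([ 6.75204419e-05, -1.43932513e-03,  4.36569362e-04,  1.29250686e-03,
        1.86488777e-04,  4.16889957e-04]), 'effort': array([-2.19413300e-04, -5.56925511e+01,  5.03652942e+01,  1.65497675e-02,
       -2.64078817e-04, -2.81752477e-06]), 'tool_pos': array([ 165.0989274 , -576.46187198,  230.49488033]), 'orientation': array([-3.10972704e+00, -4.36241960e-01, -1.82519155e-04]), 'ft_force': array([-0.04909232, -0.64194406,  0.15306819]), 'ft_torque': array([-0.01915329,  0.04244654, -0.02472313]), 'gripper_force': 0.0, 'width': 85.36175758037749}
top {'mtx': array([[452.09679165,   0.        , 323.68118837],
       [  0.        , 452.09679165, 204.08108753],
       [  0.        ,   0.        ,   1.        ]]), 'view': array([[ 1.14261331e-04, -9.99754117e-01, -2.21741382e-02,
         3.77035319e+01],
       [ 9.91570184e-01, -2.75984759e-03,  1.29541319e-01,
        -5.30139897e+02],
       [-1.29570664e-01, -2.20020159e-02,  9.91326058e-01,
        -1.10843816e+03],
       [ 0.00000000e+00,  0.00000000e+00,  0.00000000e+00,
         1.00000000e+00]])}
side {'mtx': array([[379.97073425,   0.        , 322.82783005],
       [  0.        , 379.97073425, 206.29796478],
       [  0.        ,   0.        ,   1.        ]]), 'view': array([[-9.25191884e-01, -3.78990331e-01,  1.96547093e-02,
         5.03820027e+02],
       [ 2.97150238e-01, -6.91243086e-01,  6.58699272e-01,
        -2.10686135e+02],
       [-2.36054473e-01,  6.15263622e-01,  7.52149560e-01,
        -9.59987446e+02],
       [ 0.00000000e+00,  0.00000000e+00,  0.00000000e+00,
         1.00000000e+00]])}
```

View pics/top1.png

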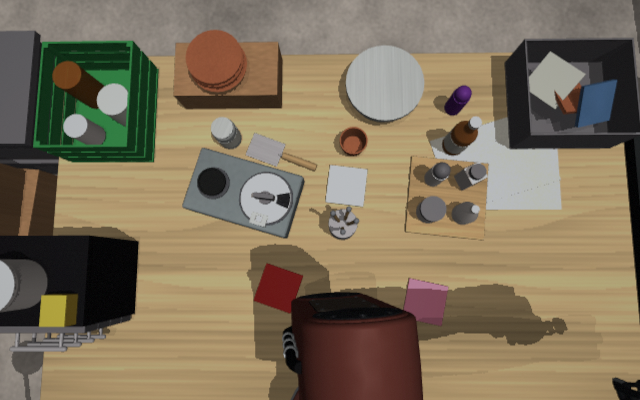

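View pics/side1.png

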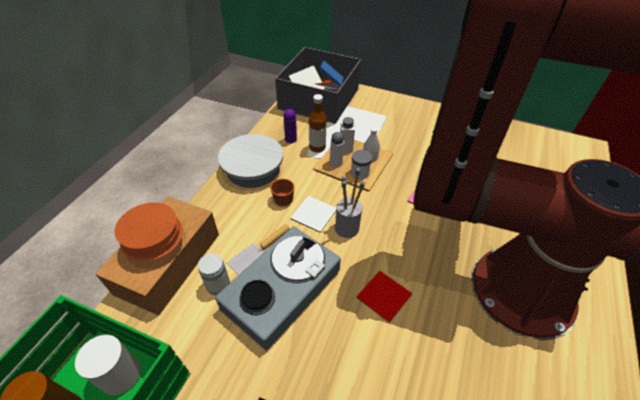

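The top view shows the cup at (212,182), the wheel at (266,197), its dark sector to the right at about (283,200) and the window at (260,218). The tile is at (347,186). On the tray, the domed jar is at about (438,173), the square jar at (471,175), the squat jar at (431,208) and the cone bottle at (466,212).

```bash
cat > h.py <<'E'
import numpy as np,cv2
class Cam:
    def __init__(s,mtx,view):
        s.K=np.array(mtx);s.V=np.array(view)
    def ray(s,uv,z):   # pixels -> world points on plane z
        uv=np.atleast_2d(np.asarray(uv,float)); d=np.c_[(uv[:,0]-s.K[0,2])/s.K[0,0],-(uv[:,1]-s.K[1,2])/s.K[1,1],-np.ones(len(uv))]
        R=s.V[:3,:3];c=-R.T@s.V[:3,3];w=d@R
        return c+w*((z-c[2])/w[:,2])[:,None]
    def pts(s,d):      # depth image -> world
        v,u=np.indices(d.shape); p=np.stack([(u-s.K[0,2])/s.K[0,0]*d,-(v-s.K[1,2])/s.K[1,1]*d,-d],-1)
        return (p-s.V[:3,3])@s.V[:3,:3]
    def proj(s,P):
        p=np.atleast_2d(P)@s.V[:3,:3].T+s.V[:3,3]
        return np.c_[s.K[0,0]*p[:,0]/-p[:,2]+s.K[0,2],s.K[1,1]*-p[:,1]/-p[:,2]+s.K[1,2]]
def load(n):
    i=np.load(n+"_i.npz");return Cam(i["mtx"],i["view"]),np.load(n+"_p.npy"),np.load(n+"_d.npy")
def blobs(m,amin):
    n,l,st,c=cv2.connectedComponentsWithStats(m.astype(np.uint8),connectivity=4)
    return [(c[i],st[i],l==i) for i in range(1,n) if st[i,4]>=amin]
E
python3 - <<'E'
from h import *
c,p,d=load("top"); P=c.pts(d)
x0,y0,x1,y1=175,110,495,250
cv2.imwrite("pics/crop.png",cv2.resize(p[y0:y1,x0:x1,::-1],None,fx=2.5,fy=2.5,interpolation=cv2.INTER_CUBIC))
Z=P[...,2]; print("depth valid",(d>0).mean())
for u,v in [(300,260),(212,182),(245,180),(266,190),(266,205),(283,200),(260,218),(347,186),(415,220),(440,170),(471,175),(431,208),(466,212)]:
    print(u,v,P[v,u].round(),p[v,u])
E
```

```text
depth valid 0.99594140625
300 260 [390.  99.  -4.] [101  86  61]
212 182 [578. 308.  91.] [26 27 27]
245 180 [586. 231.  69.] [106 113 114]
266 190 [560. 177.  79.] [175 177 181]
266 205 [523. 177.  79.] [184 187 190]
283 200 [534. 135.  83.] [29 30 32]
260 218 [491. 191.  80.] [184 186 189]
347 186 [582. -23.   4.] [184 188 190]
415 220 [ 491. -196.   12.] [181 149 104]
440 170 [ 598. -237.  127.] [91 89 91]
471 175 [ 587. -311.  117.] [26 26 27]
431 208 [ 514. -223.   81.] [109 107 109]
466 212 [ 503. -303.   92.] [77 74 71]
```

View pics/crop.png

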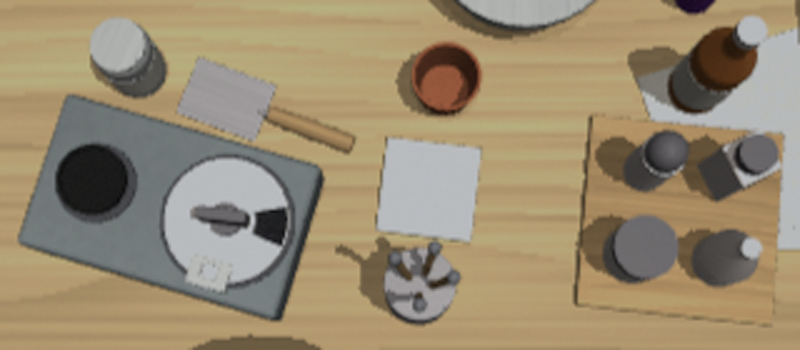

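The enlarged crop shows the wheel's bar and dark sector pointing right (wheel centre about (228,220), sector (270,226)), with the window at lower left (209,272). The domed jar is at (662,155), top-left on the tray. Next I'll measure these.

```bash
python3 - <<'E'
from h import *
c,p,d=load("top"); P=c.pts(d); Z=P[...,2]; g=p.max(2).astype(int); sat=p.max(2).astype(int)-p.min(2)
v,u=np.indices(d.shape)
def box(a,b,e,f): return (u>=a)&(u<e)&(v>=b)&(v<f)
def big(m): return max(blobs(m,5),key=lambda b:b[1][4])
# wheel disc at z=80
m=big(box(235,165,300,230)&(g>140)&(sat<25))[2]
ct=max(cv2.findContours(m.astype(np.uint8),cv2.RETR_EXTERNAL,cv2.CHAIN_APPROX_NONE)[0],key=len)
W=c.ray(ct[:,0]+0.0,80)
h=cv2.convexHull(ct)[:,0]; W=c.ray(h,80)[:,:2]
from scipy.optimize import least_squares
f=lambda q:np.hypot(W[:,0]-q[0],W[:,1]-q[1])-62
r=least_squares(f,W.mean(0),loss="soft_l1",f_scale=1); w=r.x; print("wheel",w,np.abs(f(w)).mean())
mc=big(box(190,160,232,205)&(g<50))[2]; print("cup",c.ray([np.argwhere(mc)[:,::-1].mean(0)],93),mc.sum())
cu=c.ray([np.argwhere(mc)[:,::-1].mean(0)],93)[0,:2]
# mixer box by grey
mm=big(box(175,140,310,245)&(sat<40)&(Z>55))[2]
hull=cv2.convexHull(np.argwhere(mm)[:,::-1].astype(np.int32))[:,0]
rr=cv2.minAreaRect(c.ray(hull,70)[:,:2].astype(np.float32)); print("mixer rect",rr)
# sector
ms=big(box(275,190,295,212)&(g<60))[2]; s=c.ray([np.argwhere(ms)[:,::-1].mean(0)],80)[0,:2]
print("sector",s,ms.sum(),np.arctan2(*(s-w)[::-1]),np.hypot(*(s-w)))
yaw=np.arctan2(-(cu-w)[0],(cu-w)[1]); print("cup-wheel",np.hypot(*(cu-w)),"yaw",yaw)
win=np.arctan2(-np.sin(yaw),-np.cos(yaw)); print("win dir",win)
# bar
mb=box(245,185,280,210)&(Z>100); b=big(mb); q=P[b[2]]; print("bar",q.mean(0),b[1][4]); _,_,V=np.linalg.svd(q[:,:2]-q[:,:2].mean(0)); print("bar dir",np.arctan2(V[0,1],V[0,0]))
# tile
mt=big(box(320,155,375,212)&(g>165)&(sat<25))[2]
rt=cv2.minAreaRect(c.ray(np.argwhere(mt)[:,::-1].astype(float),8)[:,:2].astype(np.float32)); print("tile",rt)
# things by height
for n,bx,z0 in [("jar",(420,150,455,190),100),("square",(455,155,490,190),100),("squat",(415,190,448,225),62),("cone",(450,195,485,230),60),("tall",(440,110,490,160),100),("pot",(320,200,365,245),80),("dish",(335,120,370,160),40)]:
    b=big(box(*bx)&(Z>z0)); q=P[b[2]]; print(n,q.mean(0).round(1),q.min(0).round(),q.max(0).round(),b[1][4])
E
```

```text
wheel [539.55691623 179.28998713] 1.712690800217236
cup [[578.52242546 308.33772858  93.        ]] 626
mixer rect ((556.6273193359375, 236.78712463378906), (269.27093505859375, 159.15550231933594), 73.35197448730469)
sector [535.42786783 134.14349182] 130 -1.6620014805774015 45.33492118759004
cup-wheel 134.8021902043056 yaw -0.29324158328713035
win dir 2.848351070302663
bar [538.76529414 177.97331079 116.81562989] 122
bar dir -1.6871061036330592
tile ((582.9287109375, -20.706260681152344), (98.1393051147461, 99.17668151855469), 82.91999053955078)
jar [ 594.9 -238.1  128.5] [ 382. -264.  100.] [ 618.   12. 1168.] 261
square [ 591.6 -320.4  121.4] [ 382. -354.  100.] [ 621.   12. 1168.] 342
squat [ 510.5 -223.7   92.3] [ 382. -256.   63.] [ 544.   12. 1168.] 545
cone [ 502.3 -306.    93.1] [ 382. -338.   60.] [ 531.   12. 1168.] 371
tall [ 682.5 -293.1  149.6] [ 382. -328.  100.] [ 716.   12. 1168.] 621
pot [474.8  -8.6 116.3] [382. -41.  85.] [ 511.   25. 1168.] 710
dish [692.  -38.3  61.9] [382. -73.  40.] [ 726.   12. 1168.] 205
```

```bash
python3 -m creep '[[0,0,-0.4,0,0,-0.95,0],[0,0,-0.4,0,0,-0.95,0],[0,0,-0.4,0,0,-0.95,0],[0,0,0,0,0,-0.95,0],[0,0,0,0,0,-0.95,0],[0,0,0,0,0,-0.95,0],[0,0,0,0,0,-0.95,0],[0,0,0,0,0,-0.95,0],[0,0,0,0,0,-0.95,0],[0,0,0,0,0,-0.95,0],[0,0,0,0,0,-0.95,0],[0,0,0,0,0,-0.95,0],[0,0,0,0,0,-0.95,0],[0,0,0,0,0,-0.95,0],[0,0,0,0,0,-0.95,0],[0,0,0,0,0,-0.95,0],[0,0,0,0,0,-0.95,0]]' 40
```

```text
time_s: 1.8
tool_pos: [165.1, -576.7, 260.9]
orientation: [-2.218, -2.225, -0.001]
ft_force: [-0.3, 0.4, -0.5]
width: 85.4
gripper_force: 0.0
```

```bash
python3 -m creep '[[0.94,0.47,0,0,0,0,0],[0.94,0.47,0,0,0,0,0],[0.94,0.47,0,0,0,0,0],[0.94,0.47,0,0,0,0,0],[0.94,0.47,0,0,0,0,0],[0.94,0.47,0,0,0,0,0],[0.94,0.47,0,0,0,0,0],[0.94,0.47,0,0,0,0,0],[0.94,0.47,0,0,0,0,0],[0.94,0.47,0,0,0,0,0],[0.94,0.47,0,0,0,0,0],[0.94,0.47,0,0,0,0,0],[0.94,0.47,0,0,0,0,0],[0.94,0.47,0,0,0,0,0],[0.94,0.47,0,0,0,0,0],[0.94,0.47,0,0,0,0,0]]'; python3 -m creep '[[0.94,0.47,0,0,0,0,0],[0.94,0.47,0,0,0,0,0],[0.94,0.47,0,0,0,0,0],[0.94,0.47,0,0,0,0,0],[0.94,0.47,0,0,0,0,0],[0.94,0.47,0,0,0,0,0],[0.94,0.47,0,0,0,0,0],[0.94,0.47,0,0,0,0,0],[0.94,0.47,0,0,0,0,0],[0.94,0.47,0,0,0,0,0],[0.94,0.47,0,0,0,0,0],[0.94,0.47,0,0,0,0,0],[0.94,0.47,0,0,0,0,0],[0.94,0.47,0,0,0,0,0],[0.94,0.47,0,0,0,0,0],[0.94,0.47,0,0,0,0,0]]'; python3 -c "
from workcell import *
print(state()['joints'])"
```

```text
time_s: 3.4
tool_pos: [353.4, -199.8, 261.0]
orientation: [-2.221, -2.221, 0.0]
ft_force: [0.4, 0.3, 0.7]
width: 85.5
gripper_force: 0.0
time_s: 5.0
tool_pos: [541.3, 176.2, 260.8]
orientation: [-2.221, -2.221, 0.001]
ft_force: [0.7, -0.6, -1.0]
width: 85.6
gripper_force: 0.0
[ 8.51277842e-02  1.97221949e-02  6.33660867e-02  1.61510579e+00
 -1.33398552e-04  1.65576086e+00]
```

```bash
python3 -m creep '[[0.07,-0.09,0,0,0,-1,0],[0,0,0,0,0,-1,0],[0,0,0,0,0,-1,0],[0,0,0,0,0,-1,0],[0,0,0,0,0,-1,0],[0,0,0,0,0,-1,0],[0,0,0,0,0,-1,0],[0,0,0,0,0,-1,0],[0,0,0,0,0,-1,0],[0,0,0,0,0,-1,0],[0,0,0,0,0,-1,0],[0,0,0,0,0,-1,0],[0,0,0,0,0,-1,0],[0,0,0,0,0,-1,0],[0,0,0,0,0,-1,0],[0,0,0,0,0,-1,0],[0,0,0,0,0,-1,0],[0,0,0,0,0,-1,0],[0,0,0,0,0,-1,0]]'; python3 -m creep '[[0,0,0,0,0,-1,0],[0,0,0,0,0,-1,0],[0,0,0,0,0,-1,0],[0,0,0,0,0,-1,0],[0,0,0,0,0,-1,0],[0,0,0,0,0,-1,0],[0,0,0,0,0,-1,0],[0,0,0,0,0,-1,0],[0,0,0,0,0,-1,0],[0,0,0,0,0,-1,0],[0,0,0,0,0,-1,0],[0,0,0,0,0,-1,0],[0,0,0,0,0,-1,0],[0,0,0,0,0,-1,0],[0,0,0,0,0,-1,0],[0,0,0,0,0,-1,0],[0,0,0,0,0,-1,0],[0,0,0,0,0,-1,0],[0,0,0,0,0,-1,0],[0,0,0,0,0,0,0]]'
cat >> h.py <<'E'
def wrist(name):
    from workcell import state,grab_frame,camera_info
    s=state(); i=camera_info("wrist"); p,d=grab_frame("wrist"); cv2.imwrite(f"pics/{name}.png",p[:,:,::-1])
    from scipy.spatial.transform import Rotation as Ro
    R=Ro.from_rotvec(s["orientation"]).as_matrix()
    print(s["tool_pos"].round(1),"xang",np.arctan2(R[1,0],R[0,0]).round(3),"tilt",R[:,2].round(3),"j",np.round(s["joints"],2))
    c=Cam(i["mtx"],i["view"]); return c,p,d
E
python3 - <<'E'
from h import *
c,p,d=wrist("w1"); P=c.pts(d); Z=P[...,2]
R=c.V[:3,:3]; print("cam",(-R.T@c.V[:3,3]).round())
ok=d>0
near=np.hypot(P[...,0]-539,P[...,1]-178)
m=ok&(near<40)&(Z>104)&(Z<128); q=P[m]; print(m.sum(),q.mean(0),q.min(0),q.max(0)) 
if m.sum()>9:
    V=np.linalg.svd(q[:,:2]-q[:,:2].mean(0),full_matrices=False)[2]; print("bar",np.arctan2(V[0,1],V[0,0]), (q[:,:2].min(0)+q[:,:2].max(0))/2)
ms=ok&(near<70)&(near>34)&(Z>72)&(Z<90)&(p.max(2)<70); s=P[ms]; print("sector",ms.sum(),s.mean(0),np.arctan2(s[:,1].mean()-178,s[:,0].mean()-539))
E
```

```text
time_s: 6.9
tool_pos: [538.7, 176.9, 260.8]
orientation: [-0.075, -3.14, 0.0]
ft_force: [0.3, 0.1, -0.0]
width: 85.5
gripper_force: 0.0
time_s: 8.9
tool_pos: [538.7, 176.9, 260.9]
orientation: [2.107, -2.33, -0.0]
ft_force: [-0.1, -0.0, 0.1]
width: 85.3
gripper_force: 0.0
[538.7 176.9 260.9] xang -1.671 tilt [-0.001 -0.    -1.   ] j [ 0.09  0.01  0.06  1.62 -0.   -1.38]
cam [531.  92. 404.]
763 [540.43177965 175.04399526 119.3239547 ] [532.58770784 153.22891915 104.05946428] [549.32268045 201.67621691 121.84710429]
bar 1.4544568931906492 [540.95519414 177.45256803]
sector 1021 [536.69371706 140.5591491   80.03850101] -1.632316633727346
```

View pics/w1.png

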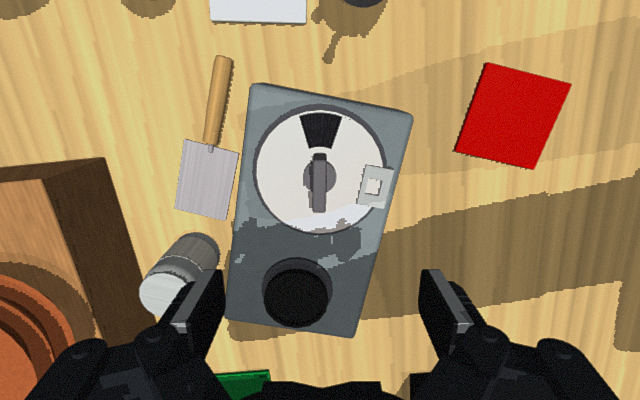

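The wrist picture shows the bar under the tool at (320,180), the dark sector at (320,130) and the window at (373,187). The fingers are aligned across the bar, so I descend and pinch it.

```bash
python3 -m creep '[[-0.02,-0.02,0.9,0,0,0,0],[0,0,0.9,0,0,0,0],[0,0,0.9,0,0,0,0],[0,0,0.9,0,0,0,0],[0,0,0.9,0,0,0,0],[0,0,0.9,0,0,0,0],[0,0,0.9,0,0,0,0],[0,0,0.38,0,0,0,0.5],[0,0,0,0,0,0,1],[0,0,0,0,0,0,1],[0,0,0,0,0,0,1],[0,0,0,0,0,0,1],[0,0,0,0,0,0,1],[0,0,0,0,0,0,1],[0,0,0,0,0,0,1],[0,0,0,0,0,0,1]]' 40
```

```text
time_s: 10.55
tool_pos: [540.7, 177.4, 95.6]
orientation: [-2.104, 2.33, -0.003]
ft_force: [3.3, 0.9, 6.0]
width: 11.4
gripper_force: 42.2
```

```bash
python3 -m creep '[[0,0,0,0,0,1,1],[0,0,0,0,0,1,1],[0,0,0,0,0,1,1],[0,0,0,0,0,1,1],[0,0,0,0,0,1,1],[0,0,0,0,0,1,1],[0,0,0,0,0,1,1],[0,0,0,0,0,1,1],[0,0,0,0,0,1,1],[0,0,0,0,0,1,1],[0,0,0,0,0,1,1],[0,0,0,0,0,1,1],[0,0,0,0,0,1,1],[0,0,0,0,0,1,1],[0,0,0,0,0,1,1],[0,0,0,0,0,1,1],[0,0,0,0,0,1,1],[0,0,0,0,0,1,1],[0,0,0,0,0,1,1],[0,0,0,0,0,1,1]]' && python3 -m creep '[[0,0,0,0,0,1,1],[0,0,0,0,0,0.9,1],[0,0,0,0,0,0,1],[0,0,0,0,0,0,1],[0,0,0,0,0,0,0],[0,0,0,0,0,0,0],[0,0,0,0,0,0,0],[0,0,-0.5,0,0,0,0],[0,0,-0.9,0,0,0,0],[0,0,-1,0,0,0,0],[0,0,-1,0,0,0,0],[0,0,-1,0,0,0,0],[0,0,-1,0,0,0,0]]'
python3 - <<'E'
from h import *
c,p,d=wrist("w2"); P=c.pts(d); Z=P[...,2]; ok=d>0
near=np.hypot(P[...,0]-539,P[...,1]-178)
m=ok&(near<40)&(Z>112)&(Z<128); q=P[m]
V=np.linalg.svd(q[:,:2]-q[:,:2].mean(0),full_matrices=False)[2]; print("bar",m.sum(),np.arctan2(V[0,1],V[0,0])%np.pi,"want 2.85")
E
```

```text
time_s: 12.55
tool_pos: [540.1, 178.1, 95.6]
orientation: [0.209, 3.133, 0.003]
ft_force: [0.8, 3.3, 7.7]
width: 11.3
gripper_force: 42.5
time_s: 13.85
tool_pos: [539.3, 177.3, 231.2]
orientation: [0.443, 3.11, -0.0]
ft_force: [1.3, -1.0, 0.3]
width: 85.6
gripper_force: 0.0
[539.3 177.3 231.2] xang 2.859 tilt [ 0. -0. -1.] j [ 0.09  0.   -0.01  1.56 -0.    0.37]
bar 878 2.860082333768595 want 2.85
```

View pics/w2.png

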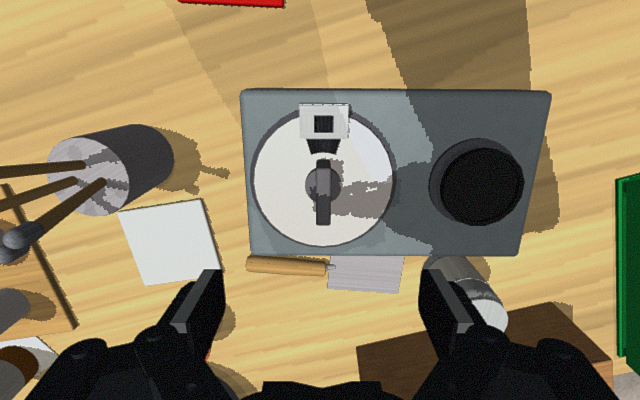

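The wheel is set: the window at (323,123) is filled dark and the bar is at 2.860 rad, against 2.85 wanted. Now the jar.

```bash
python3 -m creep '[[0,0,-0.5,0,0,0.9,0],[0,0,-0.5,0,0,0.9,0],[0,0,0,0,0,0.9,0],[0,0,0,0,0,0.9,0],[0,0,0,0,0,0.9,0],[0,0,0,0,0,0.9,0],[0,0,0,0,0,0.89,0]]' && python3 -m creep '[[-0.95,-0.73,0,0,0,0,0],[-0.95,-0.73,0,0,0,0,0],[-0.95,-0.73,0,0,0,0,0],[-0.95,-0.73,0,0,0,0,0],[-0.95,-0.73,0,0,0,0,0],[-0.95,-0.73,0,0,0,0,0],[-0.95,-0.73,0,0,0,0,0],[-0.95,-0.73,0,0,0,0,0],[-0.95,-0.73,0,0,0,0,0],[-0.95,-0.73,0,0,0,0,0],[-0.95,-0.73,0,0,0,0,0],[-0.95,-0.73,0,0,0,0,0],[-0.95,-0.73,0,0,0,0,0],[-0.95,-0.73,0,0,0,0,0],[0,0,0,0,0,0,0]]'
python3 - <<'E'
from h import *
from scipy.optimize import least_squares
c,p,d=wrist("w3"); P=c.pts(d); Z=P[...,2]; ok=(d>0)
np.savez("w3.npz",p=p,d=d,K=c.K,V=c.V)
near=np.hypot(P[...,0]-596,P[...,1]+240)
for lo,hi in((25,95),(104,128),(128,135)):
    m=ok&(near<32)&(Z>lo)&(Z<hi); q=P[m]; print(m.sum(),q.mean(0).round(1),q.min(0).round(1),q.max(0).round(1))
    if lo==25:
        m=ok&(near<30)&(Z>30)&(Z<95);q=P[m]
        f=lambda a:np.hypot(q[:,0]-a[0],q[:,1]-a[1])-22
        r=least_squares(f,[596,-240],loss="soft_l1"); print("axis",r.x,np.abs(r.fun).mean())
E
```

```text
time_s: 14.6
tool_pos: [539.4, 177.2, 255.0]
orientation: [1.207, 2.9, -0.0]
ft_force: [0.1, -1.2, 0.3]
width: 85.5
gripper_force: 0.0
time_s: 16.1
tool_pos: [593.3, -241.9, 254.1]
orientation: [-1.208, -2.9, 0.001]
ft_force: [-0.1, 0.9, -0.2]
width: 85.2
gripper_force: 0.0
[ 593.3 -241.9  254.1] xang 2.352 tilt [-0.    -0.001 -1.   ] j [-0.59  0.24  0.29  1.62 -0.    0.2 ]
554 [ 587.7 -232.6   63.3] [ 578.9 -255.6   25.2] [ 614. -223.   95.]
axis [ 601.10868064 -245.1786996 ] 0.15131297142009928
1198 [ 596.5 -241.   122. ] [ 580.7 -263.2  104. ] [ 619.1 -225.2  128. ]
506 [ 600.5 -244.4  129.4] [ 589.2 -256.8  128. ] [ 612.1 -231.6  131.8]
```

View pics/w3.png

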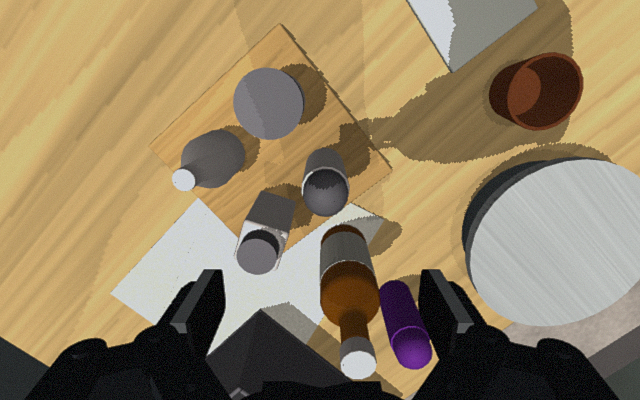

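The domed jar is at (325,190), with the square jar at (262,235), the tall bottle at (350,280) and the squat jar at (268,103). The diagonal grasp is clear. The fitted axis is (601,-245).

```bash
python3 -m creep '[[-0.29,0.13,0,0,0,0,0.15],[0,0,0.9,0,0,0,0.15],[0,0,0.9,0,0,0,0.15],[0,0,0.9,0,0,0,0.15],[0,0,0.9,0,0,0,0.15],[0,0,0.9,0,0,0,0.15],[0,0,0.9,0,0,0,0.15],[0,0,0.9,0,0,0,0.15],[0,0,0.9,0,0,0,0.15],[0,0,0.3,0,0,0,0.15],[0,0,0,0,0,0,0.15]]' 80; python3 -m creep '[[0,0,0,0,0,0,1],[0,0,0,0,0,0,1],[0,0,0,0,0,0,1],[0,0,0,0,0,0,1],[0,0,0,0,0,0,1],[0,0,0,0,0,0,1],[0,0,0,0,0,0,1]]' 80
```

```text
time_s: 17.25
tool_pos: [600.7, -240.1, 66.0]
orientation: [-1.201, -2.901, -0.001]
ft_force: [-0.1, -1.0, -0.3]
width: 72.7
gripper_force: 0.0
time_s: 17.95
tool_pos: [601.9, -242.0, 68.8]
orientation: [1.202, 2.9, -0.001]
ft_force: [-1.5, -0.4, 5.8]
width: 42.4
gripper_force: 80.1
```

```bash
python3 -m creep '[[0,0,-0.3,0,0,0,1],[0,0,-0.6,0,0,0,1],[0,0,-0.9,0,0,0,1],[0,0,-0.9,0,0,0,1],[0,0,-0.9,0,0,0,1],[0,0,-0.9,0,0,0,1],[0,0,-0.9,0,0,0,1],[0,0,-0.3,0,0,0,1],[0,0,0,0,0,0,1],[0,0,0,0,0,0,1]]' 
python3 - <<'E'
from h import *
from workcell import *
c,p,d=wrist("w4"); P=c.pts(d); Z=P[...,2]; ok=(d>0)
near=np.hypot(P[...,0]-601,P[...,1]+244)
print([(z,int((ok&(near<30)&(Z>z)&(Z<z+20)).sum())) for z in range(100,300,20)])
from scipy.optimize import least_squares
m=ok&(near<26)&(Z>150)&(Z<232);q=P[m]
f=lambda a:np.hypot(q[:,0]-a[0]-a[2]*(q[:,2]-200),q[:,1]-a[1]-a[3]*(q[:,2]-200))-22
r=least_squares(f,[601,-244,0,0],loss="soft_l1"); print(len(q),q.min(0),q.max(0),"axis,tilt",r.x.round(3),np.abs(r.fun).mean())
p2,_=grab_frame("side"); cv2.imwrite("pics/s2.png",cv2.resize(p2[40:240,180:500,::-1],None,fx=2.5,fy=2.5))
E
```

```text
time_s: 18.95
tool_pos: [600.8, -241.2, 208.5]
orientation: [-1.203, -2.901, -0.0]
ft_force: [0.1, -0.4, -2.2]
width: 42.4
gripper_force: 80.8
[ 600.8 -241.2  208.5] xang 2.356 tilt [-0.001  0.    -1.   ] j [-0.58  0.25  0.22  1.54 -0.    0.2 ]
[(100, 0), (120, 0), (140, 279), (160, 782), (180, 1063), (200, 1771), (220, 3256), (240, 6415), (260, 8658), (280, 5345)]
5252 [ 575.87291103 -254.47201555  150.33507001] [ 615.08233938 -219.30441079  231.99707299] axis,tilt [ 6.01454e+02 -2.43281e+02  2.20000e-02  1.70000e-02] 0.3668766563843848
```

View pics/s2.png

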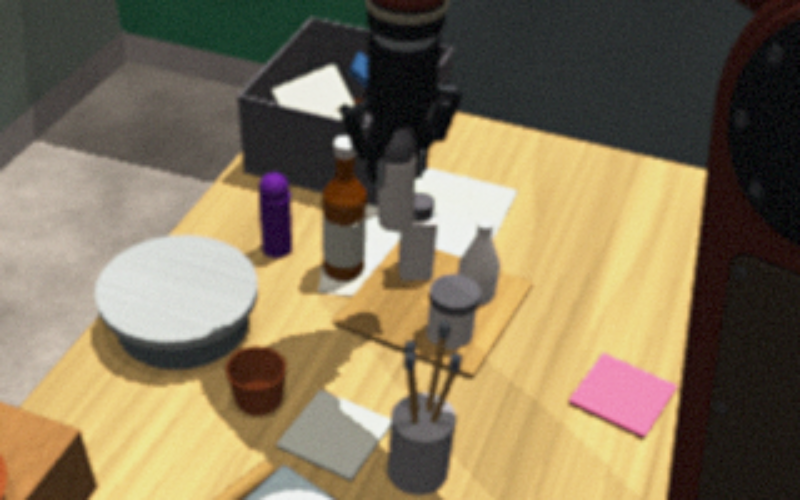

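View pics/w4.png

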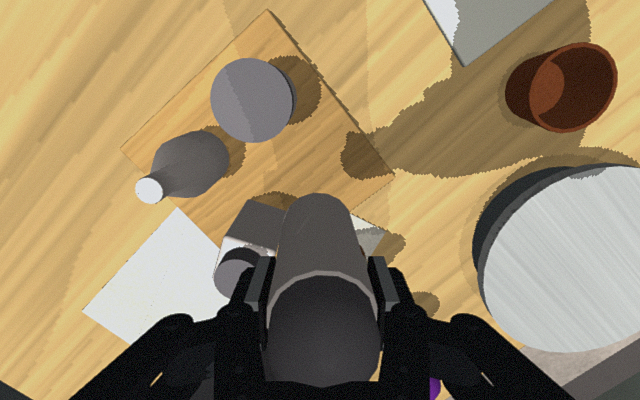

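The jar hangs straight in the grip (side view (397,190), wrist view (325,280)) and its neighbours are undisturbed. I carry it over the cup.

```bash
python3 -m creep '[[0.4,0.37,0,0,0,0,1],[0.7,0.65,0,0,0,0,1],[0.87,0.8,0,0,0,0,1],[0.87,0.8,0,0,0,0,1],[0.87,0.8,0,0,0,0,1],[0.87,0.8,0,0,0,0,1],[0.87,0.8,0,0,0,0,1],[0.87,0.8,0,0,0,0,1],[0.87,0.8,0,0,0,0,1],[0.87,0.8,0,0,0,0,1],[0.87,0.8,0,0,0,0,1],[0.87,0.8,0,0,0,0,1],[0.87,0.8,0,0,0,0,1],[0.87,0.8,0,0,0,0,1],[0.87,0.8,0,0,0,0,1],[0.87,0.8,0,0,0,0,1],[0.87,0.8,0,0,0,0,1],[0.87,0.8,0,0,0,0,1],[0.8,0.7,0,0,0,0,1],[0.4,0.35,0,0,0,0,1]]'; python3 -m creep '[[0,0,0,0,0,0,1],[0,0,0,0,0,0,1]]'
```

```text
time_s: 21.05
tool_pos: [576.0, 310.8, 208.5]
orientation: [-1.199, -2.902, 0.001]
ft_force: [-0.4, 0.5, -1.2]
width: 42.8
gripper_force: 80.9
time_s: 21.25
tool_pos: [577.2, 308.0, 208.9]
orientation: [-1.203, -2.902, 0.001]
ft_force: [0.5, -0.1, -0.7]
width: 42.3
gripper_force: 80.9
```

```bash
python3 -m creep '[[0.06,0.06,0.4,0,0,0,1],[0,0,0.6,0,0,0,1],[0,0,0.6,0,0,0,1],[0,0,0.5,0,0,0,1],[0,0,0.2,0,0,0,1],[0,0,0.1,0,0,0,1],[0,0,0.1,0,0,0,1],[0,0,0.1,0,0,0,1],[0,0,0,0,0,0,1]]'; python3 -m creep '[[0,0,0.08,0,0,0,1],[0,0,0.08,0,0,0,1],[0,0,0,0,0,0,1]]'
```

```text
time_s: 22.15
tool_pos: [577.8, 310.5, 145.0]
orientation: [1.203, 2.901, 0.001]
ft_force: [-1.8, -1.5, 5.8]
width: 42.1
gripper_force: 81.2
time_s: 22.45
tool_pos: [577.9, 310.5, 141.4]
orientation: [1.203, 2.901, 0.001]
ft_force: [-3.2, -2.1, 8.0]
width: 42.2
gripper_force: 81.4
```

```bash
python3 -m creep '[[0,0,0.1,0,0,0,1],[0,0,0.08,0,0,0,1],[0,0,0.05,0,0,0,1],[0,0,0,0,0,0,1]]';python3 -m creep '[[0,0,0.05,0,0,0,1],[0,0,0,0,0,0,1]]'
```

```text
time_s: 22.85
tool_pos: [578.2, 310.4, 138.5]
orientation: [1.202, 2.899, 0.002]
ft_force: [-9.6, -6.1, 24.3]
width: 42.4
gripper_force: 83.6
time_s: 23.05
tool_pos: [578.3, 310.4, 138.4]
orientation: [1.202, 2.899, 0.003]
ft_force: [-12.8, -5.9, 30.8]
width: 42.4
gripper_force: 84.5
```

The cup is on its stop: the force jumped to 31 N with no further travel. I hold it there.

```bash
python3 -m creep '[[0,0,0,0,0,0,1],[0,0,0,0,0,0,1],[0,0,0,0,0,0,1],[0,0,0,0,0,0,1],[0,0,0,0,0,0,1],[0,0,0,0,0,0,1],[0,0,0,0,0,0,1],[0,0,0,0,0,0,1],[0,0,0,0,0,0,1],[0,0,0,0,0,0,1],[0,0,0,0,0,0,1],[0,0,0,0,0,0,1],[0,0,0,0,0,0,1],[0,0,0,0,0,0,1],[0,0,0,0,0,0,1],[0,0,0,0,0,0,1],[0,0,0,0,0,0,1],[0,0,0,0,0,0,1],[0,0,0,0,0,0,1],[0,0,0,0,0,0,1]]'
python3 - <<'E'
from h import *
c,p,d=wrist("w5"); P=c.pts(d); Z=P[...,2]; ok=(d>0)
from scipy.optimize import least_squares
near=np.hypot(P[...,0]-579,P[...,1]-308)
m=ok&(near<26)&(Z>97)&(Z<160);q=P[m]
f=lambda a:np.hypot(q[:,0]-a[0]-a[2]*(q[:,2]-140),q[:,1]-a[1]-a[3]*(q[:,2]-140))-22
r=least_squares(f,[579,308,0,0],loss="soft_l1"); print(len(q),"axis@140,tilt",r.x.round(3),np.abs(r.fun).mean())
m=ok&(near<15)&(Z>180)&(Z<215); print("jar top z",np.percentile(Z[m],[50,90,98,99.5]))
E
```

```text
time_s: 25.05
tool_pos: [578.3, 310.4, 138.5]
orientation: [1.202, 2.899, 0.003]
ft_force: [-13.0, -6.4, 30.8]
width: 42.6
gripper_force: 84.5
[578.3 310.4 138.5] xang 2.356 tilt [ 0.004  0.    -1.   ] j [ 0.29  0.27  0.12  1.41 -0.    1.08]
4508 axis@140,tilt [5.79029e+02 3.08474e+02 2.40000e-02 1.60000e-02] 0.3420090700200966
jar top z [198.61028527 212.32536355 214.32269261 214.78607031]
```

```bash
python3 -m creep '[[0,0,-0.15,0,0,0,1],[0,0,-0.3,0,0,0,1],[0,0,-0.6,0,0,0,1],[0,0,-0.8,0,0,0,1],[0,0,-0.8,0,0,0,1],[0,0,-0.45,0,0,0,1],[0,0,0,0,0,0,1]]'; python3 -m creep '[[-0.4,-0.4,0,0,0,0,1],[-0.7,-0.7,0,0,0,0,1],[-0.85,-0.83,0,0,0,0,1],[-0.85,-0.83,0,0,0,0,1],[-0.85,-0.83,0,0,0,0,1],[-0.85,-0.83,0,0,0,0,1],[-0.85,-0.83,0,0,0,0,1],[-0.85,-0.83,0,0,0,0,1],[-0.85,-0.83,0,0,0,0,1],[-0.85,-0.83,0,0,0,0,1],[-0.85,-0.83,0,0,0,0,1],[-0.7,-0.65,0,0,0,0,1],[0,0,0,0,0,0,1],[0,0,0,0,0,0,1]]'
```

```text
time_s: 25.8
tool_pos: [578.5, 310.8, 212.8]
orientation: [1.202, 2.9, 0.003]
ft_force: [0.6, -0.2, -1.4]
width: 42.4
gripper_force: 81.2
time_s: 27.2
tool_pos: [580.7, -20.2, 209.6]
orientation: [-1.205, -2.9, 0.0]
ft_force: [-0.3, 0.7, -0.5]
width: 42.7
gripper_force: 81.2
```

```bash
python3 -m creep '[[0,0.06,0.5,0,0,0,1],[0,0,0.9,0,0,0,1],[0,0,0.9,0,0,0,1],[0,0,0.9,0,0,0,1],[0,0,0.9,0,0,0,1],[0,0,0.7,0,0,0,1],[0,0,0.3,0,0,0,1],[0,0,0.2,0,0,0,1],[0,0,0.1,0,0,0,1],[0,0,0,0,0,0,1],[0,0,0,0,0,0,1]]'; python3 -m creep '[[0,0,0.06,0,0,0,1],[0,0,0.06,0,0,0,1],[0,0,0,0,0,0,1]]'
```

```text
time_s: 28.3
tool_pos: [583.0, -18.7, 76.6]
orientation: [1.203, 2.901, 0.0]
ft_force: [-0.3, 0.4, -1.4]
width: 42.8
gripper_force: 81.2
time_s: 28.6
tool_pos: [582.4, -18.6, 72.7]
orientation: [-1.203, -2.902, 0.0]
ft_force: [-0.3, 0.0, -1.9]
width: 42.3
gripper_force: 81.2
```

```bash
python3 -m creep '[[0,0,0.08,0,0,0,1],[0,0,0.08,0,0,0,1],[0,0,0.06,0,0,0,1],[0,0,0,0,0,0,1],[0,0,0,0,0,0,1]]'; python3 -m creep '[[0,0,0.03,0,0,0,1],[0,0,0,0,0,0,1]]'
```

```text
time_s: 29.1
tool_pos: [582.4, -18.6, 67.2]
orientation: [-1.203, -2.902, 0.0]
ft_force: [-0.3, 0.1, -0.5]
width: 42.4
gripper_force: 81.4
time_s: 29.3
tool_pos: [582.6, -18.7, 66.9]
orientation: [1.203, 2.902, -0.0]
ft_force: [-2.0, 0.9, 1.6]
width: 42.2
gripper_force: 81.4
```

Contact with the tile. I release and rise.

```bash
python3 -m creep '[[0,0,0.02,0,0,0,1],[0,0,0,0,0,0,0.4],[0,0,0,0,0,0,0.3],[0,0,0,0,0,0,0.1],[0,0,0,0,0,0,0.1],[0,0,0,0,0,0,0.1],[0,0,0,0,0,0,0.1],[0,0,-0.3,0,0,0,0.1],[0,0,-0.7,0,0,0,0.1],[0,0,-1,0,0,0,0.1],[0,0,-1,0,0,0,0.1],[0,0,-1,0,0,0,0.1],[0,0,-1,0,0,0,0.1],[0,0,-1,0,0,0,0.1],[0,0,-1,0,0,0,0.1],[0,0,0,0,0,0,0.1],[0,0,0,0,0,0,0.1]]'
python3 - <<'E'
from h import *
from workcell import *
c,p,d=wrist("w6"); P=c.pts(d); Z=P[...,2]; ok=(d>0)
from scipy.optimize import least_squares
near=np.hypot(P[...,0]-583,P[...,1]+20)
m=ok&(near<27)&(Z>15)&(Z<95);q=P[m]
f=lambda a:np.hypot(q[:,0]-a[0]-a[2]*(q[:,2]-60),q[:,1]-a[1]-a[3]*(q[:,2]-60))-22
r=least_squares(f,[583,-20,0,0],loss="soft_l1"); print(len(q),"axis@60,tilt",r.x.round(3),np.abs(r.fun).mean(),"top",np.percentile(Z[ok&(near<15)],99))
p2,_=grab_frame("top"); a=p[:,:,::-1]; b=cv2.resize(p2[110:250,175:495,::-1],(640,280))
cv2.imwrite("pics/end.png",np.vstack([a[:320],b]))
E
```

```text
time_s: 31.0
tool_pos: [582.8, -18.7, 241.9]
orientation: [1.203, 2.901, 0.0]
ft_force: [0.2, -0.1, -0.9]
width: 77.0
gripper_force: 0.0
[582.8 -18.7 241.9] xang 2.356 tilt [ 0.001 -0.    -1.   ] j [-0.26  0.05  0.06  1.58 -0.    0.53]
632 axis@60,tilt [581.963 -22.121   0.      0.   ] 0.1479890167392325 top 321.28552562040375
```

View pics/end.png

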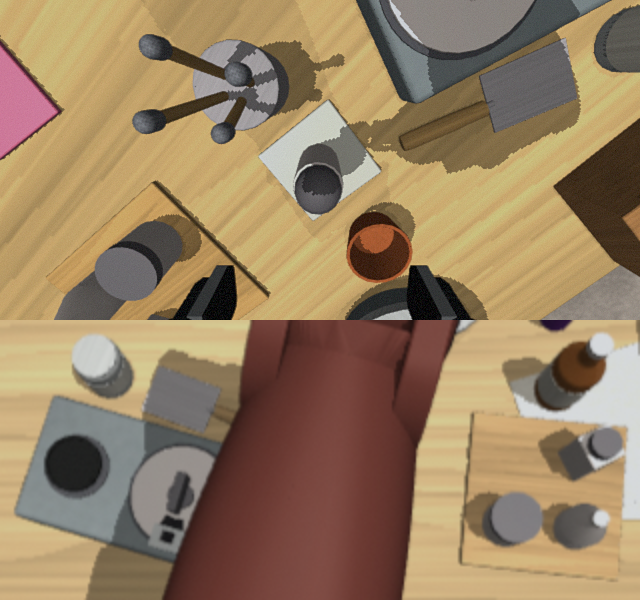

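The end picture shows the jar upright on the tile at (318,180), with its axis about 1.5 mm from the tile's centre and no tilt. The wheel's sector still fills the window at (165,540), the cup is up and the bystanders are in place.

```bash
python3 -c "
from workcell import *
print(sign_off())"
```

```text
the job is handed in; nothing more can be done
None
```

The job is handed in at about 31 s of robot time: the wheel was set first, the jar pressed the cup onto its stop for just over 2 s, and it now stands upright about 1.5 mm from the tile's centre; the hand-in returned no verdict.

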